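Hang the tongue caddy on the kitchen rack

TASK

Hang the small steel caddy that has a tongue on its back in the groove of the wooden rack on the worktop: tilt its front up, feed the tongue up behind the top slat, then turn the caddy down until it hangs level with its back against the board, anywhere along the groove, and let go of it. The plain steel box without a tongue stays where it is.

Things in the scene. Friction and masses are not known exactly. Their poses are not given: they have to be found in the camera images.
- caddy: Loose open steel caddy, 110 (x) x 50 (y) x 60 mm high, 0.13-0.2 kg. Origin: centre of underside, z up, +x to its back. Tongue at back top, 40 wide, 4 thick: level neck x 55-61, z 56-60 mm, then from x 59, z 58 rises 25 mm leaning 20 deg backward; tip x 69, z 83. Grasp from above across the long sides in the front half (x about -25), so the hand clears the rack.
- groove (a point): Middle of the top front edge of the rack's lower board, 130 mm above the worktop. z up, y along the groove, +x into the rack. Hung: neck rests here, back wall on the board, caddy origin at (-55, any, -56) mm, axes parallel, 3 mm play. Held level the tongue is too tall: tilt the front up 30 deg (turn about +y), slide in along the tongue (neck about 9 mm above this edge), then turn down.
- rack: Fixed upright wooden hanging rack, 232 wide, 176 mm high. Origin: on the worktop below its front face (x = 0), mid-width; -x is its front. Lower board 12 thick, z 30-130; top slat 5 thick, z 150-168, front faces both at x = 0; between them the groove, 20 high and 200 long between two posts 16 wide. Two feet under the posts, 12 high, reach 48 mm in front. Open behind.
- plain_box: Bystander: a similar open box of the same steel, loose, 95 x 52 x 50 mm, without a tongue. Origin: centre of its underside. Leave it where it stands.
Mind the look-alikes: they are no part of the job. What is shaped like the caddy but green is not meant.

How it is judged:
By the outcome, as a careful person would: the job done as asked, in the order asked, and still so for the second after the job is handed in, with the robot touching nothing.
It also fails if it takes over 42 s, if anything falls off the work surface, if the arm or the gripper's body presses on something with over 40 N, if the wrist force passes 120 N, or if a joint passes its speed limit or range.

ROBOT

A 7-joint arm with a two-finger parallel gripper is mounted at the origin on a cart in front of the work surface, level with it; the furniture and walls round the work are solid. World frame = base frame: x ahead of the robot, y to its left, z up, the work surface at z = 0. Lengths are in m, angles in rad, forces in N, time in s.
With the tool pointing down it reaches from about 0.4 to 0.9 m from the base axis. Payload 5.5 kg.
Tool frame: the origin (TCP) lies between the finger pads; the fingertips stand 25 mm ahead of it and the grasp point (between the pads) lies 6 mm ahead of it; z points along the fingers, y is the line along which they close (so a half turn about z gives the same grasp; the last joint's range is limited). The gripper opens to 92 mm and grips with 3 to 60 N. Pads are 19 mm wide; open, the fingers measure 130 mm over their backs; the gripper's body (75 mm by 190 mm) begins 47 mm behind the grasp point.
Start: joints at [1.464, 0.501, -0.427, 1.55, 0.221, 1.138, -0.21], TCP at [0.235, -0.606, 0.252] pointing down, gripper open.
Joint ranges: [-2.88, 2.88], [-0.31, 2.03], [-1.54, 1.56], [0.2, 2.42], [-1.41, 4.55], [0.19, 2.02], [-2.57, 2.57]. Speed limits (rad/s): [2.57, 2.57, 3.14, 3.14, 3.14, 3.14, 3.14].

INTERFACE

Orientations are given as [roll, pitch, yaw] about the fixed x, y, z axes, in that order (R = Rz(yaw) Ry(pitch) Rx(roll)).
In Python, from workcell import arm gives the robot as it stands.
- The arm moves only by the tool step_arm, never from a script. Its argument "rows" is text: rows parted by semicolons, each of 4 numbers parted by spaces: the shift along the world's x, y, z in cm, then the turn about the world's z in rad. In form: x y z twist; .... A call has exactly 10 rows; each row shifts and turns the commanded pose from where the row before left it; what a row does not reach is not made up. A row lasts 1/12 s, in which the tool goes at most 41.7 mm and 7.16 degrees, less where a joint would pass 70% of its speed; a pose out of reach is approached as far as the arm can. A call with a gripper value outside its range is refused whole. "jaw" is the closure, from -1 (fully open) to 1 (shut), set as the call begins (left out, the last holds). The fingers move at their own pace and stop on an object; the grip force is fixed at half the most. Time passes only in rows, so rows that do not move let the fingers close, or fill a call up. It gives the time, the measured TCP pose, the force, the opening and the grip force at its end, in the units of the state.
- arm.get_obs(): the state, without advancing time (a new reading comes with each control period).
- arm.capture(name): name is "scene" or "side" or "wrist"; returns the picture (420x560x3 uint8, blue, green, red); there is no depth.
- arm.camera_model(name): a dict with "mtx" (3x3 intrinsics, pixels), "D" ([k1, k2, p1, p2, k3] as OpenCV has them; the pictures are not rectified), "cam_to_world" (4x4, takes a point from camera to world coordinates). Camera axes: x right, y down, z forward; pixel columns grow to the right and rows downward; lengths in m; the calibration is good to about 2 mm. A picture is of the moment at which its call begins: read the wrist's pose just before it. camera_model takes no time and is no camera call; for the wrist camera it gives the pose at the moment of the call.
- arm.hand_in(): hands the job in; it is judged then, once.
The state is a dict: "t": time; "q": joint angles; "joint_velocities": joint speeds; "joint_efforts": joint torques, N m; "tcp_pos": TCP position; "tool_rot": TCP orientation; "wrist_force": force on the tool from outside, world axes, zero at the start; "wrist_torque": the same for the moment, N m; "finger_gap": opening from 0.0 (shut) to 1.0 (fully open); "finger_force": force on a finger pad.
Only numpy, scipy, OpenCV 4.12 (cv2) and the standard library are available. Lean on these libraries where they do the work, as an engineer would, in place of code of your own. Each camera call takes 0.05 s, during which the arm holds its last target. There are 200 camera calls.

## Working session

There is one attempt and no reset: what is moved stays moved. The work goes in short steps, Python scripts to look and compute and a tool call to move; the robot and the scene stay as the last step left them, time stands still between calls to the robot, and variables do not carry over. Pictures are saved under pics/ and viewed, at most 10 in all, crops included, and the job is handed in when it is done.

Besides the shell and the picture viewer there is one more tool, called after "Emit:" by a JSON object that holds its "op" and its "data", one argument or row to a line. step_arm: Moves the arm, as the interface text tells. Its arguments: {"type":"object","properties":{"rows":{"type":"string"},"jaw":{"type":"number"}},"required":["rows"]}

```bash
mkdir -p pics; ls
python3 - <<'E'
from workcell import arm
import cv2,numpy as np
o=arm.get_obs(); print({k:np.round(v,3).tolist() for k,v in o.items()})
for n in("scene","side"):
    cv2.imwrite(f"pics/{n}0.png",arm.capture(n)); m=arm.camera_model(n); print(n,np.round(m["mtx"],1).tolist(),m["D"],np.round(m["cam_to_world"],3).tolist())
E
```

```text
pics
{'t': 0.0, 'q': [1.464, 0.502, -0.427, 1.551, 0.221, 1.138, -0.21], 'joint_velocities': [-0.0, 0.0, 0.001, -0.0, -0.001, -0.0, -0.0], 'joint_efforts': [0.0, -56.659, -5.816, -27.91, -0.069, 0.031, 0.0], 'tcp_pos': [0.235, -0.605, 0.251], 'tool_rot': [-3.14, -0.0, 0.37], 'wrist_force': [0.323, -0.027, -0.221], 'wrist_torque': [0.06, 0.036, 0.002], 'finger_force': 0.0, 'finger_gap': 1.0}
scene [[506.6, 0.0, 274.2], [0.0, 506.6, 208.2], [0.0, 0.0, 1.0]] [0.04311808 0.         0.         0.         0.        ] [[-0.658, -0.33, 0.677, -0.357], [-0.753, 0.269, -0.601, 0.622], [0.016, -0.905, -0.425, 0.607], [0.0, 0.0, 0.0, 1.0]]
side [[453.4, 0.0, 284.9], [0.0, 453.4, 211.0], [0.0, 0.0, 1.0]] [-0.04020156  0.          0.          0.          0.        ] [[0.999, 0.031, -0.031, 0.468], [0.043, -0.505, 0.862, -0.829], [0.011, -0.863, -0.506, 0.552], [0.0, 0.0, 0.0, 1.0]]
```

View pics/scene0.png

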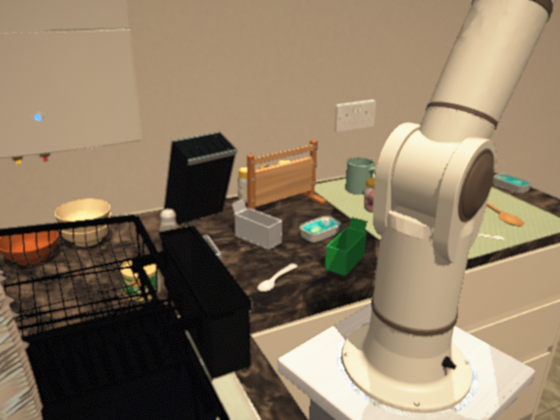

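View pics/side0.png

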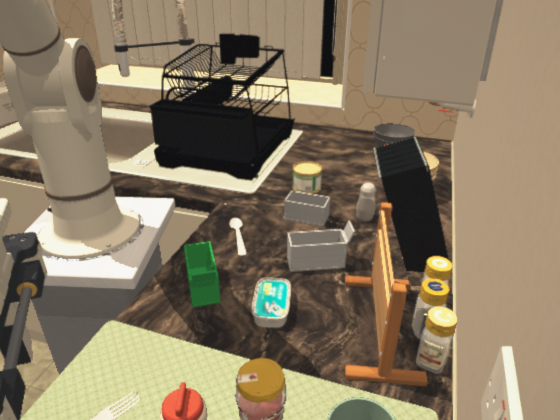

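Candidates: the grey caddy with a tongue at side (318,250) / scene (258,228), the plain grey box at side (307,207) and the green look-alike at side (202,272) / scene (347,245). I choose the first, because it is steel and its tongue shows at side (350,230). Next, a close crop to check that.

Run:
```python
import cv2,numpy as np
a=cv2.imread("pics/side0.png")[185:395,275:435]; b=cv2.imread("pics/scene0.png")[130:255,225:330]
a=cv2.resize(a,None,fx=5,fy=5,interpolation=2)[:,:]
b=cv2.resize(b,None,fx=4.5,fy=4.5,interpolation=2)
c=cv2.imread("pics/side0.png")[190:280,275:360]
cv2.imwrite("pics/c1.png",cv2.resize(cv2.imread("pics/side0.png")[190:390,275:435],None,fx=3,fy=3,interpolation=2))
L=cv2.resize(b,(472,562)); cv2.imwrite("pics/c2.png",L)
```

```text
(no output)
```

View pics/c1.png

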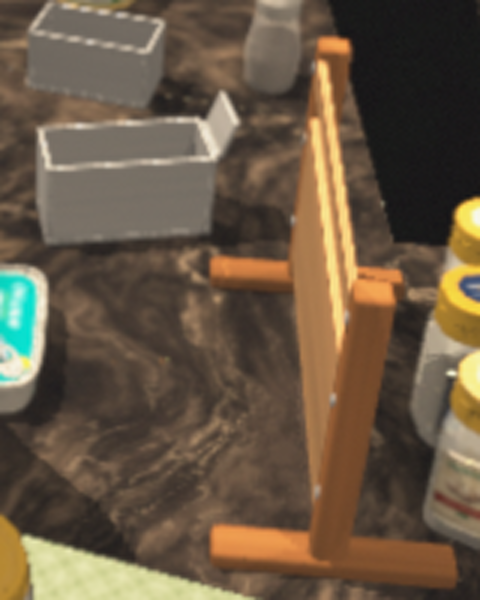

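View pics/c2.png

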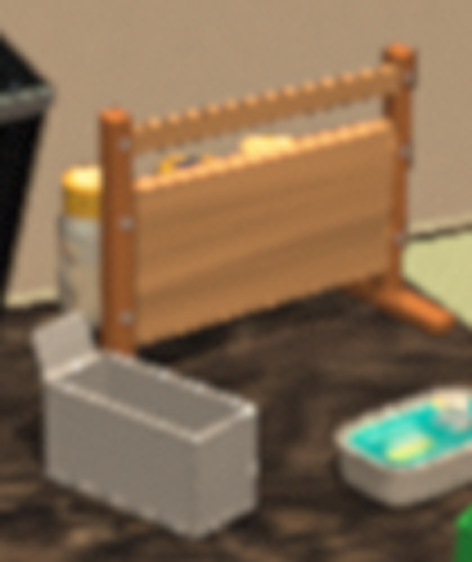

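The crops confirm it: the steel caddy has its tongue towards the rack at c1 (220,125) and c2 (65,345), and the plain box sits behind it at c1 (95,55). The rack's front faces the robot. Now I'll fit the poses from both views.

```bash
cat > h.py <<'E'
import cv2,numpy as np
from workcell import arm
from scipy.optimize import least_squares
def proj(n,P,m=None):
    m=m or arm.camera_model(n); T=np.linalg.inv(m["cam_to_world"])
    return cv2.projectPoints(np.asarray(P,float),cv2.Rodrigues(T[:3,:3])[0],T[:3,3],m["mtx"],np.asarray(m["D"]))[0][:,0]
def w(P,p): # p=x,y,z,yaw,pitch
    c,s=np.cos(p[3]),np.sin(p[3]); th=p[4] if len(p)>4 else 0
    R=np.array([[c,-s,0],[s,c,0],[0,0,1]])@np.array([[np.cos(th),0,np.sin(th)],[0,1,0],[-np.sin(th),0,np.cos(th)]])
    return np.asarray(P,float)/1000@R.T+p[:3]
def fit(obs,p0): # obs: {cam:(pts_mm,pix)}
    ms={n:arm.camera_model(n) for n in obs}
    f=lambda p:np.concatenate([(proj(n,w(a,p),ms[n])-b).ravel() for n,(a,b) in obs.items()])
    r=least_squares(f,p0,loss="soft_l1"); return r.x,f(r.x).reshape(-1,2)
E
python3 - <<'E'
from h import *
S=lambda L:np.array(L)/3.+[275,190]-.33
C=lambda L:np.array(L)/4.495+[225,130]-.4
p,r=fit({"side":([[-55,-25,0],[55,-25,0],[-55,-25,60],[55,-25,60],[-55,25,60],[69,-20,83]],S([[47,243],[211,235],[45,166],[213,157],[38,126],[239,125]])),
"scene":([[-55,25,0],[55,25,0],[-55,-25,0],[-55,25,60],[55,25,60],[-55,-25,60]],C([[197,535],[45,478],[255,510],[197,437],[45,377],[255,407]]))},[.5,-.2,0,0])
print(np.round(p,4));print(np.round(r,1).tolist())
p,r=fit({"side":([[-48,-116,12],[-48,-100,12],[-48,100,12],[-48,116,12],[-48,-116,0]],S([[213,550],[213,527],[212,276],[212,257],[213,570]])),
"scene":([[0,100,130],[0,-100,130],[0,100,168],[0,-100,168],[0,100,150],[0,-100,150],[0,100,30]],C([[133,187],[390,125],[133,123],[388,70],[133,150],[390,93],[133,345]]))},[.7,-.3,0,0])
print(np.round(p,4));print(np.round(r,1).tolist())
# independent triangulation check of heights: z free above
E
```

```text
[ 5.029e-01 -8.700e-02 -2.000e-04  1.569e-01]
[[-0.9, 0.4], [-0.8, -0.4], [0.3, 1.0], [0.9, 0.7], [-0.5, 0.0], [-0.2, -0.4], [-0.6, 0.6], [0.1, -1.1], [-0.4, -1.4], [-0.3, 0.2], [-0.3, -0.0], [0.2, -0.2]]
[ 0.6004 -0.2607 -0.0017 -0.0662]
[[0.5, 0.4], [0.5, -0.4], [0.2, -0.8], [0.1, 0.3], [-0.1, -0.8], [0.0, 0.5], [0.4, -0.2], [0.0, 1.0], [1.5, -0.9], [0.0, 1.6], [0.8, 0.2], [0.1, 0.0]]
```

Run:
```python
from h import *
m=arm.camera_model("side");T=m["cam_to_world"]
S=lambda L:np.array(L)/3.+[275,190]-.33
px=S([[28,92],[150,104],[163,75]]);u=cv2.undistortPoints(px[:,None],m["mtx"],np.asarray(m["D"]))[:,0]
for a in u:
    d=T[:3,:3]@[*a,1]; print(np.round(T[:3,3]-d*T[2,3]/d[2],3))
p=[.5029,-.087,0,.1569]
print(w([[-30,0,47],[-30,65,0],[-30,-65,0],[-55,25,0],[55,25,0]],p).round(3))
p=[.6004,-.2607,0,-.0662]
print(w([[-48,100,0],[-48,-100,0],[-48,108,0],[-80,0,0],[-48,0,0]],p).round(3))
```

```text
[0.433 0.069 0.   ]
[0.528 0.057 0.   ]
[0.539 0.101 0.   ]
[[ 0.473 -0.092  0.047]
 [ 0.463 -0.027  0.   ]
 [ 0.483 -0.156  0.   ]
 [ 0.445 -0.071  0.   ]
 [ 0.553 -0.054  0.   ]]
[[ 0.559 -0.158  0.   ]
 [ 0.546 -0.357  0.   ]
 [ 0.56  -0.15   0.   ]
 [ 0.521 -0.255  0.   ]
 [ 0.553 -0.258  0.   ]]
```

Emit:
{"op": "step_arm", "data": {
  "rows": "2 3.7 0 -0.04; 2 3.7 0 -0.04; 2 3.7 0 -0.04; 2 3.7 0 -0.04; 2 3.7 0 -0.05; 2 3.7 0 0; 2 3.7 0 0; 2 3.7 0 0; 2 3.7 0 0; 2 3.7 0 0",
  "jaw": -0.6
}}

```text
t: 0.93
tcp_pos: [0.4333, -0.2376, 0.2516]
tool_rot: [3.141, 0.0, 0.16]
wrist_force: [-0.2, 0.3, 1.3]
finger_gap: 0.801
finger_force: 0.0
```

Emit:
{"op": "step_arm", "data": {
  "rows": "1 3.6 0 0; 1 3.6 0 0; 1 3.6 0 0; 1 3.6 0 0; 0 0.15 0 0; 0 0 -3 0; 0 0 -3 0; 0 0 -2 0; 0 0 0 0; 0 0 0 0"
}}

```text
t: 1.77
tcp_pos: [0.4721, -0.0938, 0.171]
tool_rot: [-3.14, 0.003, 0.16]
wrist_force: [0.2, -0.5, -0.1]
finger_gap: 0.798
finger_force: 0.0
```

Emit:
{"op": "step_arm", "data": {
  "rows": "0 0 -3 0; 0 0 -3 0; 0 0 -3 0; 0 0 -2 0; 0 0 -0.9 0; 0 0 0 0; 0 0 0 0; 0 0 0 0; 0 0 0 0; 0 0 0 0"
}}

```text
t: 2.6
tcp_pos: [0.4742, -0.0944, 0.0541]
tool_rot: [3.14, -0.002, 0.16]
wrist_force: [-0.1, 0.2, 0.2]
finger_gap: 0.8
finger_force: 0.0
```

Emit:
{"op": "step_arm", "data": {
  "rows": "0 0 0 0; 0 0 0 0; 0 0 0 0; 0 0 0 0; 0 0 0 0; 0 0 0 0; 0 0 0 0; 0 0 0 0; 0 0 0 0; 0 0 0 0",
  "jaw": 0.1
}}

```text
t: 3.43
tcp_pos: [0.473, -0.0939, 0.0528]
tool_rot: [-3.142, 0.0, 0.16]
wrist_force: [-1.8, 0.8, 4.9]
finger_gap: 0.537
finger_force: 29.9
```

Emit:
{"op": "step_arm", "data": {
  "rows": "0 0 0 0; 0 0 1 0; 0 0 2 0; 0 0 2 0; 0 0 2 0; 0 0 1 0; 0 0 0 0; 0 0 0 0; 0 0 0 0; 0 0 0 0"
}}

```text
t: 4.27
tcp_pos: [0.4721, -0.0939, 0.1316]
tool_rot: [-3.141, 0.002, 0.16]
wrist_force: [0.1, 0.4, -2.1]
finger_gap: 0.542
finger_force: 29.9
```

Run:
```python
from h import *
cv2.imwrite("pics/l1.png",cv2.resize(arm.capture("side")[130:330,240:440],(600,600),interpolation=2)); o=arm.get_obs();print(o["tcp_pos"],o["wrist_force"],o["wrist_torque"])
```

```text
[ 0.47216978 -0.09385433  0.13160166] [ 0.11718261  0.30350968 -1.50529204] [0.04042269 0.09067848 0.04689733]
```

View pics/l1.png

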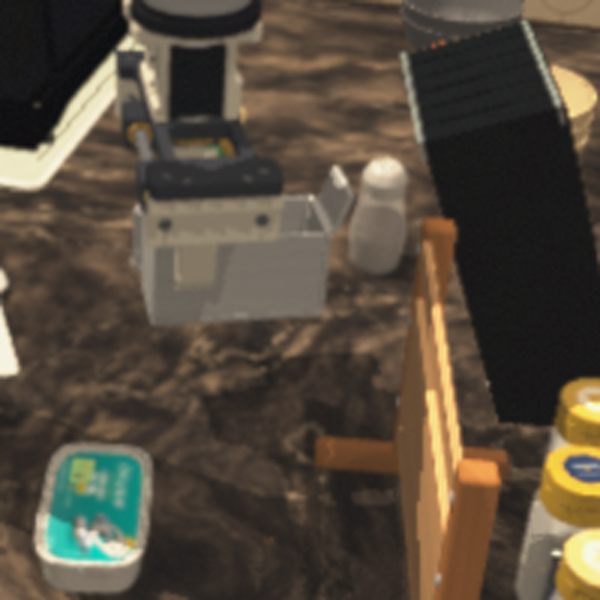

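The caddy is held level, so the pads don't let it pivot under gravity. I'll tilt it by pushing its lower back wall against the slat's top front edge. First I'll check the insertion geometry while moving over there.

Emit:
{"op": "step_arm", "data": {
  "rows": "0 0 2 0; 0 0 2.1 0; 0 0 2.1 0; 0 0 2 0; 0.35 -3.2 0 -0.044; 0.35 -3.2 0 -0.044; 0.35 -3.2 0 -0.044; 0.35 -3.2 0 -0.044; 0.35 -3.2 0 -0.047; 0 0 0 0"
}}

```text
t: 5.15
tcp_pos: [0.4894, -0.2624, 0.2135]
tool_rot: [3.138, 0.001, -0.075]
wrist_force: [0.4, -1.7, -1.1]
finger_gap: 0.542
finger_force: 29.9
```

```bash
cat > g.py <<'E'
# 2D clearance: caddy section vs rack, groove frame mm (x in, z up from groove edge)
import numpy as np
s,c=np.sin(np.radians(20)),np.cos(np.radians(20))
def seg(a,b,n=25): return np.linspace(a,b,n)
d=np.array([s,c]);nn=np.array([c,-s])
b0=np.array([59,58.]);tip=b0+25*d
pts=np.vstack([seg(b0+2*nn,tip+2*nn),seg(b0-2*nn,tip-2*nn),seg(tip-2*nn,tip+2*nn,5),seg([55,56],[61,56],8),seg([55,0],[55,60],30)])
def rot(P,t): t=np.radians(t);return P@np.array([[np.cos(t),-np.sin(t)],[np.sin(t),np.cos(t)]])
R=[((0,-100),(12,0)),((0,20),(5,38))]
def clear(G,t,g=(-30.7,46.8)):   # grip point in groove frame
    P=rot(pts-np.array(g),t)+G; m=1e9
    for (x0,z0),(x1,z1) in R:
        dx=np.maximum(x0-P[:,0],P[:,0]-x1);dz=np.maximum(z0-P[:,1],P[:,1]-z1)
        sd=np.where((dx>0)&(dz>0),np.hypot(np.maximum(dx,0),np.maximum(dz,0)),np.maximum(dx,dz)); m=min(m,sd.min())
    return m
def best(t,neckx): # maximise clearance over height for given neck x
    r=[(clear(np.array([neckx,z])+rot(np.array([-30.7-55,46.8-56]),t),t),z) for z in np.arange(-30,30,.5)]
    return max(r)
if __name__=="__main__":
    for t in(20,25,30,35,40):
        print(t,[(nx,round(best(t,nx)[0],1),best(t,nx)[1]) for nx in(-20,-14,-10,-6,-4,-2,0,2)])
E
python3 g.py
```

```text
20 [(-20, np.float64(5.8), np.float64(-7.0)), (-14, np.float64(3.1), np.float64(-4.0)), (-10, np.float64(2.4), np.float64(0.0)), (-6, np.float64(2.5), np.float64(4.5)), (-4, np.float64(3.4), np.float64(5.5)), (-2, np.float64(4.2), np.float64(6.5)), (0, np.float64(3.6), np.float64(10.0)), (2, np.float64(2.7), np.float64(13.5))]
25 [(-20, np.float64(5.5), np.float64(-5.0)), (-14, np.float64(3.3), np.float64(-2.0)), (-10, np.float64(3.2), np.float64(2.0)), (-6, np.float64(3.2), np.float64(6.0)), (-4, np.float64(4.0), np.float64(6.5)), (-2, np.float64(5.0), np.float64(7.5)), (0, np.float64(4.3), np.float64(10.0)), (2, np.float64(3.5), np.float64(12.5))]
30 [(-20, np.float64(5.5), np.float64(-3.0)), (-14, np.float64(3.9), np.float64(0.0)), (-10, np.float64(4.0), np.float64(3.5)), (-6, np.float64(4.0), np.float64(7.0)), (-4, np.float64(4.5), np.float64(7.5)), (-2, np.float64(5.4), np.float64(8.5)), (0, np.float64(5.2), np.float64(10.5)), (2, np.float64(4.4), np.float64(12.0))]
35 [(-20, np.float64(5.6), np.float64(-1.0)), (-14, np.float64(4.6), np.float64(2.0)), (-10, np.float64(4.8), np.float64(5.0)), (-6, np.float64(4.6), np.float64(8.0)), (-4, np.float64(5.1), np.float64(8.5)), (-2, np.float64(5.7), np.float64(9.5)), (0, np.float64(6.0), np.float64(10.5)), (2, np.float64(5.0), np.float64(11.5))]
40 [(-20, np.float64(5.8), np.float64(1.0)), (-14, np.float64(5.4), np.float64(4.0)), (-10, np.float64(5.3), np.float64(6.5)), (-6, np.float64(5.1), np.float64(9.0)), (-4, np.float64(5.6), np.float64(9.5)), (-2, np.float64(6.1), np.float64(10.0)), (0, np.float64(6.4), np.float64(10.5)), (2, np.float64(5.6), np.float64(11.0))]
```

Emit:
{"op": "step_arm", "data": {
  "rows": "0 0.5 0 0; 0.5 0 0 0.01; 0.5 0 0 0; 0.5 0 0 0; 0.4 0 0 0; 0.2 0 0 0; 0.2 0 0 0; 0.2 0 0 0; 0.1 0 0 0; 0 0 0 0"
}}

```text
t: 5.98
tcp_pos: [0.5134, -0.2484, 0.2139]
tool_rot: [-3.141, 0.007, -0.054]
wrist_force: [-8.6, 2.3, 3.2]
finger_gap: 0.542
finger_force: 29.9
```

Emit:
{"op": "step_arm", "data": {
  "rows": "0.2 0 0 0; 0.2 0 0.1 0; 0.15 0 0.15 0; 0.15 0 0.2 0; 0.15 0 0.2 0; 0.15 0 0.2 0; 0.1 0 0.15 0; 0 0 0 0; 0 0 0 0; 0 0 0 0"
}}

```text
t: 6.82
tcp_pos: [0.5211, -0.2479, 0.2226]
tool_rot: [-3.14, 0.015, -0.054]
wrist_force: [-14.5, 4.1, 4.2]
finger_gap: 0.544
finger_force: 30.0
```

Run:
```python
from h import *
cv2.imwrite("pics/l2.png",cv2.resize(arm.capture("side")[120:320,240:440],(600,600),interpolation=2)); o=arm.get_obs();print(o["tcp_pos"],o["wrist_force"],o["wrist_torque"])
```

```text
[ 0.5211021  -0.24796465  0.22265422] [-15.04676175   3.91298133   3.15028915] [ 0.88313622  3.57552539 -0.02700838]
```

View pics/l2.png

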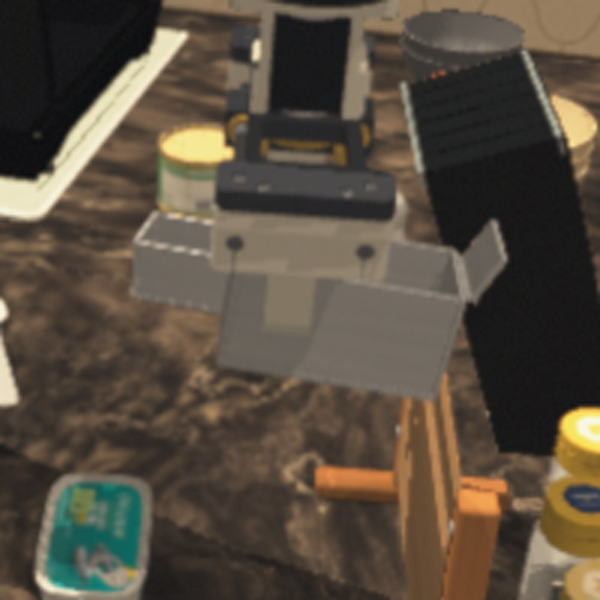

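The caddy is tilting as planned: its bottom edge runs from (220,368) to (432,397), about 10°. I'll continue along the arc.

Emit:
{"op": "step_arm", "data": {
  "rows": "0.15 0 0.15 0; 0.15 0 0.17 0; 0.18 0 0.17 0; 0.18 0 0.17 0; 0.18 0 0.17 0; 0.18 0 0.17 0; 0.18 0 0.17 0; 0.18 0 0.15 0; 0.18 0 0.15 0; 0.18 0 0.15 0"
}}

```text
t: 7.7
tcp_pos: [0.5403, -0.2488, 0.2397]
tool_rot: [-3.141, 0.011, -0.054]
wrist_force: [-10.9, 1.3, 2.5]
finger_gap: 0.541
finger_force: 30.0
```

Emit:
{"op": "step_arm", "data": {
  "rows": "0.18 0 0.15 0; 0.18 0 0.15 0; 0.18 0 0.15 0; 0.18 0 0.13 0; 0.18 0 0.13 0; 0.18 0 0.13 0; 0.18 0 0.13 0; 0.18 0 0.13 0; 0 0 0 0; 0 0 0 0"
}}

```text
t: 8.53
tcp_pos: [0.5567, -0.2494, 0.2509]
tool_rot: [3.141, 0.006, -0.054]
wrist_force: [-5.9, -0.3, -0.7]
finger_gap: 0.544
finger_force: 30.0
```

Run:
```python
from h import *
cv2.imwrite("pics/l3.png",cv2.resize(arm.capture("side")[120:320,240:440],(600,600),interpolation=2)); o=arm.get_obs();print(o["tcp_pos"],o["wrist_force"],o["wrist_torque"],o["tool_rot"])
```

```text
[ 0.55671327 -0.24941545  0.25088598] [-5.75391083  0.44350577 -1.47219989] [-0.00171582  1.63069819 -0.08276881] [ 3.14143586  0.00602508 -0.05420288]
```

View pics/l3.png

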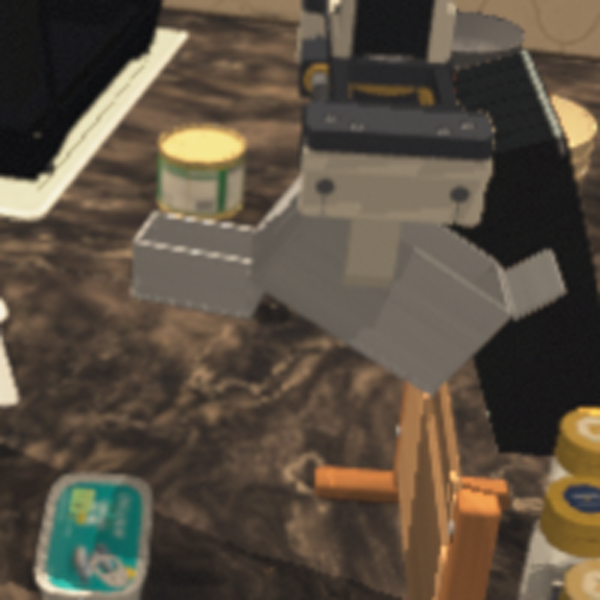

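```bash
cat > f.py <<'E'
from h import *
def tilt(px,P,yaw,tcp):
    m=arm.camera_model("side")
    def full(v): # grip local (gx,gz), pitch ; y from tcp
        th=v[2];g=np.array([v[0],0,v[1]])
        return np.r_[tcp[:3]-[0,0,.006]-w([g],[0,0,0,yaw,th])[0],yaw,th]
    f=lambda v:(proj("side",w(P,full(v)),m)-px).ravel()
    r=least_squares(f,[-30,47,.5],loss="soft_l1",x_scale=[1,1,.02]); return r.x,np.degrees(r.x[2]),full(r.x),f(r.x).reshape(-1,2).round(1).tolist()
E
python3 - <<'E'
from f import *
S=lambda L:np.array(L)/3.+[240,120]-.33
print(tilt(S([[258,292],[430,393],[513,312],[565,292]]),[[-55,-25,0],[55,-25,0],[55,-25,60],[69,-20,83]],-.06,np.array([.5567,-.2494,.2509])))
E
```

```text
(array([-22.31039531,  50.14143495,   0.54149574]), np.float64(31.025420310495605), array([ 0.54998693, -0.24899673,  0.19043268, -0.06      ,  0.54149574]), [[-3.2, -1.1], [1.1, 2.0], [-0.2, 0.9], [0.4, -0.8]])
```

Run:
```python
from f import *
S=lambda L:np.array(L)/3.+[240,120]-.33
print(tilt(S([[430,393],[513,312],[565,292],[553,250]]),[[55,-25,0],[55,-25,60],[69,-20,83],[69,20,83]],-.06,np.array([.5567,-.2494,.2509])))
im=arm.capture("side")
cv2.imwrite("pics/l4.png",cv2.resize(im[180:270,315:445],(780,540),interpolation=2))
```

```text
(array([-21.11369188,  45.59826944,   0.59310314]), np.float64(33.98230698003651), array([ 0.54873549, -0.24892156,  0.19528823, -0.06      ,  0.59310314]), [[-0.6, 0.5], [-0.2, 0.4], [0.7, -0.5], [0.1, -0.3]])
```

View pics/l4.png

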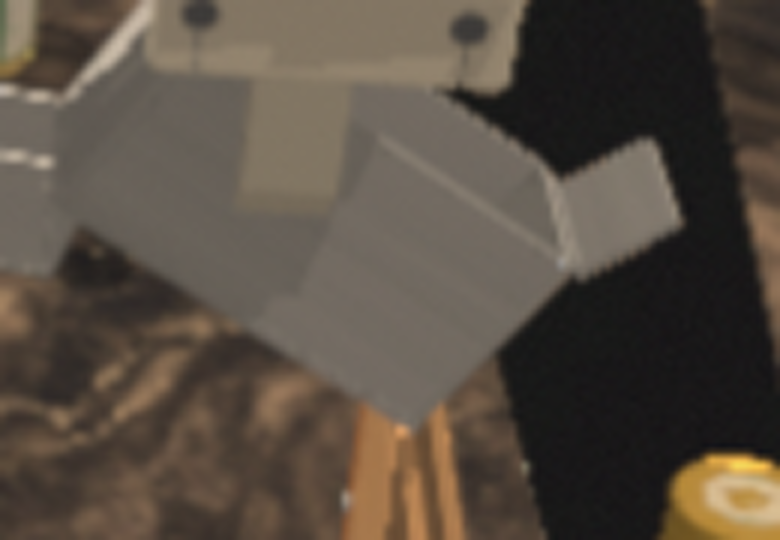

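Run:
```python
from f import *
S=lambda L:(np.array(L)+.5)/6.+[315,180]-.5
print(tilt(S([[410,428],[568,266],[683,225],[652,138],[78,225],[70,103]]),[[55,-25,0],[55,-25,60],[69,-20,83],[69,20,83],[-55,-25,0],[-55,-25,60]],-.06,np.array([.5567,-.2494,.2509])))
print(tilt(S([[410,428],[568,266],[683,225],[652,138]]),[[55,-25,0],[55,-25,60],[69,-20,83],[69,20,83]],-.06,np.array([.5567,-.2494,.2509])))
```

```text
(array([-21.67131707,  52.77201092,   0.52037305]), np.float64(29.815179379541547), array([ 0.5492777 , -0.24895413,  0.18833816, -0.06      ,  0.52037305]), [[1.0, 2.3], [0.3, 0.8], [-1.0, -1.0], [-0.4, -0.2], [-6.2, 0.6], [18.9, -10.2]])
(array([-20.72629279,  46.96488144,   0.58187772]), np.float64(33.33913781357423), array([ 0.5482191 , -0.24889053,  0.19427299, -0.06      ,  0.58187772]), [[-0.7, 0.5], [0.7, 0.2], [-0.3, -0.7], [0.3, 0.0]])
```

Emit:
{"op": "step_arm", "data": {
  "rows": "-1.5 0.1 0 0; -2.5 0.15 0 0; -2.6 0.2 0 0; 0 0 -1.5 0; 0 0 -2 0; 0 0 -2 0; 0 0 -2 0; 0 0 -1.85 0; 0 0 0 0; 0 0 0 0"
}}

```text
t: 9.47
tcp_pos: [0.4929, -0.2441, 0.1579]
tool_rot: [-3.141, 0.002, -0.053]
wrist_force: [0.8, 0.4, -1.3]
finger_gap: 0.543
finger_force: 30.0
```

Run:
```python
from h import *
im=arm.capture("side");cv2.imwrite("pics/s5.png",im)
o=arm.get_obs();print(o["tcp_pos"],o["wrist_force"],o["wrist_torque"])
im2=arm.capture("scene");cv2.imwrite("pics/sc5.png",im2)
a=cv2.resize(im[190:300,320:430],(600,600),interpolation=2)
cv2.imwrite("pics/l5.png",a)
```

```text
[ 0.4938607  -0.24445477  0.15896576] [ 0.77692753 -0.50418339 -1.43920041] [ 0.06686815 -0.03045355  0.02615045]
```

View pics/l5.png

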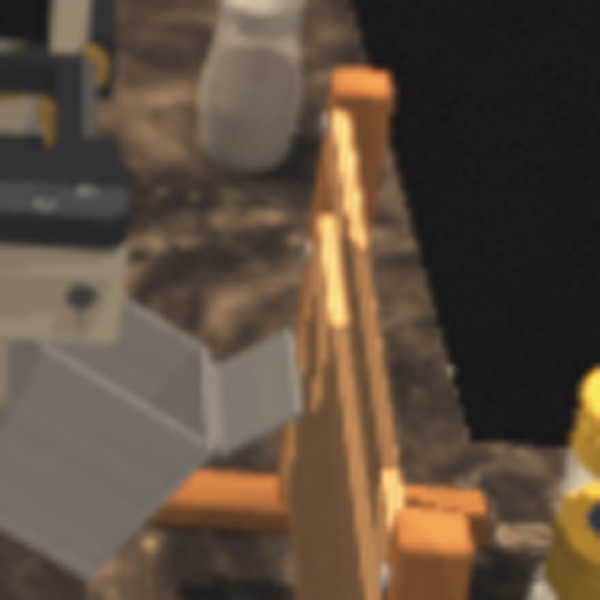

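```bash
cat >> f.py <<'E'
RK=np.array([.6004,-.2607,0,-.0662])
def ingroove(full,P):
    a=w(P,full)-[RK[0],RK[1],0]; c,s=np.cos(RK[3]),np.sin(RK[3])
    return np.c_[a[:,0]*c+a[:,1]*s,-a[:,0]*s+a[:,1]*c,a[:,2]-.130]*1000
E
python3 - <<'E'
from f import *
S=lambda L:(np.array(L)+.5)/5.4545+[320,190]-.5
t=np.array([.4938,-.2445,.1589])
r=tilt(S([[90,578],[208,447],[300,408],[290,333]]),[[55,-25,0],[55,-25,60],[69,-20,83],[69,20,83]],-.06,t)
print(r); print(ingroove(r[2],[[55,0,56],[69,0,83],[55,0,0]]).round(1))
full=np.array([.5482,-.2489,.1943,-.06,.582]);print(ingroove(full,[[55,0,56],[69,0,83],[55,0,0]]).round(1))
E
```

```text
(array([-19.90699549,  50.44925177,   0.54447126]), np.float64(31.19590523809936), array([ 0.48471386, -0.24395418,  0.0994345 , -0.06      ,  0.54447126]), [[-0.6, 0.4], [0.4, 0.3], [-0.0, 0.1], [0.1, -1.2]])
[[-40.5   9.5 -11.2]
 [-14.5   9.7   4.7]
 [-69.5   9.3 -59.1]]
[[23.9  8.8 80.8]
 [50.4  9.  95.7]
 [-6.9  8.6 34.1]]
```

Emit:
{"op": "step_arm", "data": {
  "rows": "0.4 0 0.25 0; 0.4 -0.03 0.25 0; 0.4 -0.03 0.25 0; 0.4 -0.03 0.25 0; 0.3 -0.03 0.15 0; 0.3 -0.03 0.15 0; 0.2 0 0.16 0; 0.2 0 0.16 0; 0 0 0 0; 0 0 0 0"
}}

```text
t: 10.4
tcp_pos: [0.5194, -0.2459, 0.1746]
tool_rot: [-3.142, 0.0, -0.053]
wrist_force: [-0.0, 0.7, -2.1]
finger_gap: 0.543
finger_force: 30.0
```

Emit:
{"op": "step_arm", "data": {
  "rows": "0.15 -0.01 0.12 0; 0.15 -0.01 0.12 0; 0.15 -0.01 0.12 0; 0.15 -0.01 0.08 0; 0.15 -0.01 0.06 0; 0.15 -0.01 0.05 0; 0 0 0 0; 0 0 0 0; 0 0 0 0; 0 0 0 0"
}}

```text
t: 11.23
tcp_pos: [0.5282, -0.2466, 0.18]
tool_rot: [-3.142, 0.0, -0.053]
wrist_force: [0.6, -0.2, -1.6]
finger_gap: 0.541
finger_force: 30.0
```

Emit:
{"op": "step_arm", "data": {
  "rows": "0.1 -0.01 0 0; 0.1 -0.01 0 0; 0 0 -0.2 0; 0 0 -0.2 0; 0 0 -0.2 0; 0 0 -0.2 0; 0 0 -0.1 0; 0 0 0 0; 0 0 0 0; 0 0 0 0"
}}

```text
t: 12.07
tcp_pos: [0.5301, -0.247, 0.1714]
tool_rot: [3.141, 0.0, -0.053]
wrist_force: [-4.5, 0.8, 3.7]
finger_gap: 0.543
finger_force: 30.0
```

Emit:
{"op": "step_arm", "data": {
  "rows": "-0.05 0 -0.15 0; -0.05 0 -0.15 0; -0.05 0 -0.2 0; -0.05 0 -0.2 0; -0.05 0 -0.2 0; -0.05 0 -0.2 0; -0.05 0 -0.2 0; -0.05 0 -0.2 0; 0 0 0 0; 0 0 0 0"
}}

```text
t: 12.9
tcp_pos: [0.5256, -0.2468, 0.156]
tool_rot: [-3.141, 0.002, -0.053]
wrist_force: [-5.5, 0.9, 3.6]
finger_gap: 0.547
finger_force: 30.0
```

Emit:
{"op": "step_arm", "data": {
  "rows": "-0.03 0 -0.2 0; -0.03 0 -0.2 0; -0.03 0 -0.2 0; -0.02 0 -0.2 0; -0.02 0 -0.2 0; -0.02 0 -0.2 0; 0 0 -0.15 0; 0 0 0 0; 0 0 0 0; 0 0 0 0"
}}

```text
t: 13.73
tcp_pos: [0.5241, -0.2468, 0.1423]
tool_rot: [-3.141, 0.001, -0.054]
wrist_force: [-4.2, 0.1, 2.7]
finger_gap: 0.543
finger_force: 30.0
```

Run:
```python
from h import *
o=arm.get_obs();print(o["tcp_pos"],o["wrist_force"],o["wrist_torque"])
im=arm.capture("side")
a=cv2.resize(im[180:310,290:430],(646,600),interpolation=2)
cv2.imwrite("pics/l6.png",a)
```

```text
[ 0.52412453 -0.24683573  0.14231944] [-4.18163016  0.09527783  2.7275795 ] [ 0.10879528  0.79347113 -0.09288889]
```

View pics/l6.png

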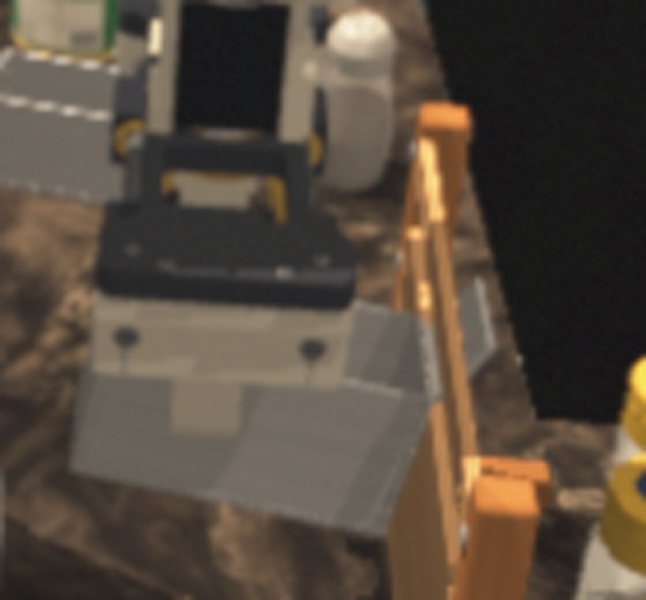

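The tongue shows behind the slat at (478,325), and about 10° of tilt remains (bottom edge (70,470) to (385,535)). Turning it down the rest of the way.

Emit:
{"op": "step_arm", "data": {
  "rows": "0 0 -0.2 0; 0 0 -0.2 0; 0 0 -0.2 0; 0 0 -0.2 0; 0 0 -0.15 0; 0 0 -0.15 0; 0 0 -0.1 0; 0 0 -0.1 0; 0 0 0 0; 0 0 0 0"
}}

```text
t: 14.62
tcp_pos: [0.5248, -0.2469, 0.1295]
tool_rot: [-3.142, 0.0, -0.053]
wrist_force: [-4.5, 1.0, 2.3]
finger_gap: 0.542
finger_force: 30.0
```

Emit:
{"op": "step_arm", "data": {
  "rows": "0 0 -0.1 0; 0 0 -0.1 0; 0 0 -0.1 0; 0 0 0 0; 0 0 0 0; 0 0 0 0; 0 0 0 0; 0 0 0 0; 0 0 0 0; 0 0 0 0"
}}

```text
t: 15.45
tcp_pos: [0.5247, -0.2468, 0.127]
tool_rot: [3.141, 0.0, -0.053]
wrist_force: [-7.0, 1.3, 6.5]
finger_gap: 0.543
finger_force: 30.0
```

Emit:
{"op": "step_arm", "data": {
  "rows": "0 0 0 0; 0 0 0 0; 0 0 0 0; 0 0 0 0; 0 0 0 0; 0 0 0 0; 0 0 0 0; 0 0 0 0; 0 0 0 0; 0 0 0 0",
  "jaw": -0.6
}}

```text
t: 16.28
tcp_pos: [0.5249, -0.2468, 0.1266]
tool_rot: [3.142, -0.0, -0.053]
wrist_force: [-0.4, 0.5, -0.2]
finger_gap: 0.802
finger_force: 0.0
```

Emit:
{"op": "step_arm", "data": {
  "rows": "0 0 1 0; 0 0 2 0; 0 0 3 0; 0 0 3 0; 0 0 3 0; -2 0 1 0; -3 0 0 0; -3 0 0 0; -3 0 0 0; 0 0 0 0"
}}

```text
t: 17.12
tcp_pos: [0.4091, -0.2472, 0.2566]
tool_rot: [3.14, 0.005, -0.056]
wrist_force: [-0.8, -0.3, -1.6]
finger_gap: 0.801
finger_force: 0.0
```

Run:
```python
from h import *
o=arm.get_obs();print(o["tcp_pos"],o["wrist_force"],o["finger_gap"])
a=arm.capture("side");b=cv2.imread("pics/side0.png")
p=[.6004-.055+.004,-.2607+.015,.074,-.0662]
pr=proj("side",w([[-55,-25,0],[55,-25,0],[-55,-25,60],[55,-25,60],[-55,25,60]],p));print("expected",pr.round(1).tolist())
# vertical grey-steel edge scan for bottom edge of near side: saturation low -> steel
hsv=cv2.cvtColor(a,cv2.COLOR_BGR2HSV)
for x in np.linspace(pr[0,0]+6,pr[1,0]-8,7).astype(int):
    y0=int(pr[0,1]); col=a[y0-45:y0+15,x].mean(1); d=np.diff(cv2.GaussianBlur(col[:,None].astype(np.float32),(1,5),0)[:,0])
    print(x,"bottom",y0-45+30+int(d[30:].argmin()),d[30:].min().round(1))
```

```text
[ 0.40910719 -0.24721374  0.25658341] [-0.80590358 -0.34476347 -1.63949761] 0.8010726058980591
expected [[312.2, 291.8], [381.5, 297.2], [313.8, 261.6], [386.3, 266.9], [315.5, 243.3]]
318 bottom 295 -21.5
327 bottom 295 -21.1
336 bottom 296 -17.9
345 bottom 301 -9.7
355 bottom 296 -19.1
364 bottom 296 -10.4
373 bottom 303 -8.4
```

Run:
```python
from h import *
m=arm.camera_model("side"); 
a=arm.capture("side").mean(2).astype(np.float32)
a=cv2.GaussianBlur(a,(0,0),1)
def edge(P0,P1,p,n=21,win=8,sign=0):
    A=np.linspace(P0,P1,n)[2:-2]; q=proj("side",w(A,p),m); t=q[-1]-q[0]; t/=np.linalg.norm(t); nr=np.array([-t[1],t[0]]); nr=nr*np.sign(nr[np.abs(nr).argmax()])
    s=np.arange(-win,win+.1,.25); out=[]
    for c in q:
        xy=(c+s[:,None]*nr).astype(np.float32); v=cv2.remap(a,xy[:,0],xy[:,1],1)[:,0]; g=np.gradient(v); k=np.abs(g).argmax(); out.append((round(float(s[k]),1),int(np.round(g[k]*4))))
    return out
for dx in (.004,):
  p=[.6004-.055+dx,-.2607+.015,.074,-.0662]
  print("bot",edge([-55,-25,0],[55,-25,0],p)); print("front",edge([-55,-25,0],[-55,-25,60],p)); print("top",edge([-55,-25,60],[55,-25,60],p,win=6))
  for th in(0,.03,-.03,-.06): 
    pp=p+[th]; 
    # rotate about neck
    N=w([[55,0,56]],p)[0]; pp[:3]=np.array(p[:3])+N-w([[55,0,56]],pp)[0]
    print(th,(proj("side",w([[-55,-25,0],[45,-25,0],[-55,-25,60],[45,-25,60]],pp),m)-proj("side",w([[-55,-25,0],[45,-25,0],[-55,-25,60],[45,-25,60]],p),m)).round(1).tolist())
```

```text
bot [(3.0, -22), (2.8, -21), (2.5, -21), (2.5, -22), (2.2, -23), (3.0, -18), (4.2, -13), (1.2, -9), (1.0, -10), (1.8, -14), (1.2, -17), (1.0, -19), (1.0, -14), (0.8, -12), (0.5, -13), (1.2, -11), (6.8, -7)]
front [(-2.8, 19), (-3.5, 17), (-4.0, 15), (-4.0, 15), (-4.2, 16), (-4.5, 16), (-4.2, 15), (-4.5, 14), (-4.8, 16), (-4.8, 16), (-4.5, 17), (-4.5, 16), (-5.0, 15), (-4.8, 14), (-5.0, 15), (-5.2, 17), (-5.2, 23)]
top [(3.5, -7), (1.2, 6), (0.8, 6), (0.8, 5), (3.2, -5), (3.2, -5), (2.5, -6), (2.2, -6), (0.2, 6), (-0.2, 6), (-0.2, 5), (2.2, -5), (2.2, -6), (-0.2, 8), (-0.2, 9), (-0.5, 8), (-2.0, -2)]
0 [[0.0, -0.0], [0.0, -0.0], [0.0, 0.0], [0.0, 0.0]]
0.03 [[-0.9, -1.7], [-1.0, -0.2], [0.2, -1.7], [0.1, -0.2]]
-0.03 [[1.0, 1.7], [1.1, 0.2], [-0.1, 1.7], [-0.1, 0.2]]
-0.06 [[2.0, 3.3], [2.1, 0.4], [-0.2, 3.4], [-0.2, 0.3]]
```

```bash
python3 -c "
from workcell import arm
print(arm.hand_in())"
```

```text
the job is handed in; nothing more can be done
None
```

The steel caddy hangs in the rack's groove with its tongue behind the top slat, released and clear of the arm. The last image check (by code, not viewed) put its front roughly 2–4° low, about what the 3 mm play allows. The plain box was never approached, and the job was handed in at about 17 s.

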